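Pry open a trainer's control box and hold its bezel plate over the pillars

ROBOT

A 6-joint arm with a two-finger parallel gripper is mounted at the origin on the work surface. World frame = base frame: x ahead of the robot, y to its left, z up, the work surface at z = 0. Lengths are in m, angles in rad, forces in N, time in s.
With the tool pointing down it reaches from about 0.35 to 0.775 m from the base axis. Payload 7.3 kg.
Tool frame: the origin (TCP) lies midway between the tips of the shut fingers; the grasp point (between the pads) lies tcp_to_grasp behind it (tcp_to_grasp is the distance from the TCP to the grasp point, in m); z points along the fingers, y is the line along which they close (so a half turn about z gives the same grasp; the last joint's range is limited). The gripper opens to 92 mm and grips with 3 to 60 N. Pads are 19 mm wide; open, the fingers measure 130 mm over their backs; the gripper's body (75 mm by 190 mm) begins 47 mm behind the grasp point.
Start: joints at [1.172, 0.342, 1.524, -0, 1.275, -0.146], TCP at [0.131, 0.508, 0.227] pointing down, gripper open.
Joint ranges: [-2.53, 2.53], [-0.77, 2.02], [0.04, 2.7], [-1, 4.14], [0.28, 2.66], [-3.11, 3.11]. Speed limits (rad/s): [2.57, 2.57, 3.14, 3.14, 3.14, 3.14].

INTERFACE

Orientations are given as [roll, pitch, yaw] about the fixed x, y, z axes, in that order (R = Rz(yaw) Ry(pitch) Rx(roll)).
In Python, from cell import * gives the robot as it stands.
- The arm moves only by the shell command python3 -m inch 'ROWS'. ROWS is a JSON object of lists of equal length, an entry for each row: "gripper": the closure, from 0 (fully open) to 1 (shut); "xyz": the shift along the tool's x, y, z scaled (see below), a list of three; "dr": the turn, a rotation vector about the tool's x, y, z scaled (see below), a list of three. A call has 1 to 8 rows; each row shifts and turns the commanded pose from where the row before left it, along the tool's axes as they then stand; what a row does not reach is not made up. The controller multiplies each number of a shift by 0.02 m and each number of a turn by 0.1 rad. A row lasts 1/12 s, in which the tool goes at most 41.7 mm and 7.16 degrees, less where a joint would pass 70% of its speed; a pose out of reach is approached as far as the arm can. A call with a number of a shift or a turn outside -1 to 1 is refused whole. A call with a gripper value outside its range is refused whole. The fingers move at their own pace and stop on an object; the grip force is fixed at half the most. Time passes only in rows, so rows that do not move let the fingers close. It gives the time, the measured TCP pose, the force, the opening and the grip force at its end, in the units of the state.
- sense(): the state, without advancing time (a new reading comes with each control period).
- get_image(name): name is "scene" or "side" or "wrist"; returns a dict with "frame" (384x512x3 uint8, red, green, blue), "z_map" (384x512 float32, m along the optical axis (not along the pixel's ray), 0 where there is no reading), "fovy" (degrees; the focal length in pixels is half the picture's height over the tangent of half this angle, whatever the lens; pixels are square), "cx", "cy" (the principal point, pixels), "R" (3x3) and "t" (3): a world point X has camera coordinates R X + t; the wrist camera has in their place "hand_eye" (4x4, takes a point from camera to tool coordinates, whose origin is the TCP and whose axes are the flange's). Camera axes: x right, y down, z forward; pixel columns grow to the right and rows downward; lengths in m; the calibration is good to about 2 mm. A picture is of the moment at which its call begins: read the wrist's pose just before it.
- job_done(): hands the job in; it is judged then, once.
Trained networks look in the newest picture that a camera, given by its name, has taken for a name from the list of things; names that differ only in an ending like _2 or _b are one class to them, and where a whole thing is asked for, a point or a joint stands for the part that bears it (a point fixed in the world has none). Each returns a list of dicts, best first, with "score" (0 to 1); they miss things now and then, are a little off and sometimes report something else, mostly with a low value. They report only what shows in the picture. A call takes as long as a camera call. They do not tell look-alikes from the thing itself.
- spot_in(camera, thing): "bbox" ([left, top, right, bottom] in pixels, round what is visible of it).
The state is a dict: "clock": time; "joints": joint angles; "joint_velocities": joint speeds; "tau": joint torques, N m; "ee_pos": TCP position; "ee_rot": TCP orientation; "wrist_force": force on the tool from outside, world axes, zero at the start; "moment": the same for the moment, N m; "finger_gap": finger opening in m; "grasp_force": force on a finger pad.
Only numpy, scipy, OpenCV 4.12 (cv2) and the standard library are available. Lean on these libraries where they do the work, as an engineer would, in place of code of your own. Each camera call takes 0.05 s, during which the arm holds its last target. There are 200 camera calls.

TASK

Lever up the hinged lid of the grey control box with the blade of the pry tool in the notch at its front (not with the fingers), swing the lid up past upright so that it stays open, and lay the pry tool back on the bench clear of the box. Then take the yellow bezel plate by its black display housing and hold it level inside the box, hovering about 1 cm above the four brass pillars without touching anything, its window over the terminal strip and each screw hole straight over its threaded hole, so that I can plug in the leads underneath and start the screws: finish while still holding it there. Leave the multimeter, mouse and screw tray where they are.

Things in the scene. Friction and masses are not known exactly. Their poses are not given: they have to be found in the camera images.
- control_box: Grey box fixed to the bench, 136 (x) x 180 (y) x 75 mm high, 5 mm walls, inside 126 x 170; circuit board within. Origin: centre of underside; x from its notched front (towards the robot) to the hinged back, y left. Inside, four brass pillars (diameter 14, tops 46 mm above the bench) at x +-45, y +-65 mm; green terminal strip 60 x 14 mm along x at y +46, top at 38 mm.
- box_lid (a joint): Angle of the flat lid (136 x 180 x 4 mm, black frame with clear pane, 75 g) hinged along the box's back top edge: 0 shut, lying on the rim; 1.57 upright; stop at 2.0, leaning back. The stiff hinge keeps it where it is left; lifting it at the front takes about 1 N.
- lid_hinge (a point): Middle of the lid's hinge line, at the back top edge of the box, 75 mm above the bench; x and y along the box's. The lid turns about y, its front edge rising.
- lid_front_edge (a point): Middle of the lower front edge of the lid, 136 mm from the hinge line; moves with the lid, x and y in the lid's underside.
- pry_notch (a point): Centre of the pry notch on the outer face of the box's front wall: an opening 44 mm wide (y) and 9 mm high (66 to 75 mm above the bench) right under the lid, through the 5 mm wall, x pointing into the box. Behind it the space under the lid is free.
- pry_tool: Flat pry tool lying on the bench, 70 g: orange flat-sided handle 110 long x 16 wide x 18 mm high, then a straight steel blade 80 long x 12 wide x 2.5 mm thick at mid-height of the handle. Origin: centre of the handle's underside; x along the handle towards the blade, z up. Balances about 35 mm ahead of the origin.
- blade_tip (a point): End of the pry tool's blade, 135 mm ahead of the tool's origin and 9 mm above the handle's underside.
- bezel: Yellow plate lying on the bench, 110 (x) x 150 (y) x 4 mm, about 0.24 kg, with a black display housing 66 (x) x 36 (y) x 22 mm on its middle (top 26 mm above the underside) to grip. Origin: centre of underside, z up. 9 mm screw holes at x +-45, y +-65 mm; window 67 x 17 mm at y +46 that belongs over the terminal strip. Fitted, its x and y lie along the box's.
- multimeter: Red multimeter, 75 x 145 x 34 mm; origin at the centre of its underside. Leave alone.
- mouse: Black computer mouse, 60 x 104 x 30 mm; origin at the centre of its underside. Leave alone.
- screw_tray: Blue open tray with screws, 70 x 100 x 22 mm; origin at the centre of its underside. Leave alone.
- hole0 (a point): Screw hole of the bezel plate at its x = -45, y = -65 mm, at the underside; belongs over pillar0.
- pillar0 (a point): Threaded hole in the top of the brass pillar at the box's x = -45, y = -65 mm, 46 mm above the bench.
- hole1 (a point): Screw hole of the bezel plate at its x = -45, y = 65 mm, at the underside; belongs over pillar1.
- pillar1 (a point): Threaded hole in the top of the brass pillar at the box's x = -45, y = 65 mm, 46 mm above the bench.
- hole2 (a point): Screw hole of the bezel plate at its x = 45, y = 65 mm, at the underside; belongs over pillar2.
- pillar2 (a point): Threaded hole in the top of the brass pillar at the box's x = 45, y = 65 mm, 46 mm above the bench.
- hole3 (a point): Screw hole of the bezel plate at its x = 45, y = -65 mm, at the underside; belongs over pillar3.
- pillar3 (a point): Threaded hole in the top of the brass pillar at the box's x = 45, y = -65 mm, 46 mm above the bench.
Mind the look-alikes: they are no part of the job. Of the things shaped like the pry_tool, the orange one is meant.

How it is judged:
On the way, in this order (a step that is already met when the one before it is completed fails the run):
1. the lid is being levered up by the pry tool (value of joint box_lid between 0.1 and 0.9 rad and contact force between pry_tool and box_lid above 0.2 N), for 0.1 s.
2. the lid stands open, about upright or further (value of joint box_lid above 1.5 rad), for 0.2 s.
3. the pry tool lies released on the bench clear of the box (height (world z) of pry_tool below 0.025 m and angle between pry_tool's own x axis and vertical above 1.45 rad and contact force between the fingers and pry_tool below 0.05 N and linear speed of pry_tool below 0.03 m/s and horizontal distance between pry_tool and control_box above 0.07 m and contact force between pry_tool and control_box below 0.05 N), for 0.2 s.
At the end, for the whole second after the job is handed in: Fingers hold the bezel still, level within 0.08 rad, touching neither box, lid nor tool; each hole within 4 mm sideways of its own pillar hole and 4 to 20 mm above it. Lid beyond 1.5 rad. Pry tool flat and released on the bench, off the box, origin over 70 mm from the box origin (all of step 3 and horizontal distance between hole0 and pillar0 below 0.004 m and z of hole0 in the frame of pillar0 between 0.004 and 0.02 m and horizontal distance between hole1 and pillar1 below 0.004 m and z of hole1 in the frame of pillar1 between 0.004 and 0.02 m and horizontal distance between hole2 and pillar2 below 0.004 m and z of hole2 in the frame of pillar2 between 0.004 and 0.02 m and horizontal distance between hole3 and pillar3 below 0.004 m and z of hole3 in the frame of pillar3 between 0.004 and 0.02 m and angle between bezel's own z axis and vertical below 0.08 rad and contact force between the fingers and bezel above 1 N and contact force between bezel and control_box below 0.05 N and contact force between bezel and pry_tool below 0.05 N and linear speed of bezel below 0.02 m/s and value of joint box_lid above 1.5 rad); the arm keeps its last pose, push and grip.
It fails at once if the multimeter is disturbed (moved more than 25 mm) (distance of multimeter from where it was at the start of the episode above 0.025 m).
It fails at once if the mouse is disturbed (moved more than 25 mm) (distance of mouse from where it was at the start of the episode above 0.025 m).
It fails at once if the screw tray is disturbed (moved more than 25 mm) (distance of screw_tray from where it was at the start of the episode above 0.025 m).
It fails at once if the shut lid is worked with the fingers instead of the blade (value of joint box_lid below 0.1 rad and contact force between the fingers and box_lid above 1.5 N).
It fails at once if the pry tool is dropped from a height (height (world z) of pry_tool above 0.05 m and contact force between the fingers and pry_tool below 0.02 N and linear speed of pry_tool above 0.4 m/s).
It also fails if it takes over 72 s, if anything falls off the work surface, if the arm or the gripper's body presses on something with over 40 N, if the wrist force passes 120 N, or if a joint passes its speed limit or range.

## Working session

There is one attempt and no reset: what is moved stays moved. The work goes in short steps, Python scripts to look and compute and a shell command to move; the robot and the scene stay as the last step left them, time stands still between calls to the robot, and variables do not carry over. Pictures are saved under pics/ and viewed, at most 13 in all, crops included, and the job is handed in when it is done.

```bash
ls; mkdir -p pics
cat > h.py <<'E'
from cell import *
import numpy as np, cv2
from scipy.spatial.transform import Rotation as Ro
def cam(name):
    s=sense(); im=get_image(name); H,W=im["frame"].shape[:2]
    f=H/2/np.tan(np.radians(im["fovy"])/2)
    z=im["z_map"]; v,u=np.mgrid[:H,:W]
    P=np.stack([(u-im["cx"])/f*z,(v-im["cy"])/f*z,z],-1)
    if "hand_eye" in im:
        T=np.array(im["hand_eye"]); R=Ro.from_euler('xyz',s["ee_rot"]).as_matrix()
        P=(P@T[:3,:3].T+T[:3,3])@R.T+np.array(s["ee_pos"])
    else:
        P=(P-np.array(im["t"]))@np.array(im["R"])
    P[z==0]=np.nan
    return im["frame"],P
def save(n,fr): cv2.imwrite("pics/"+n+".png",cv2.cvtColor(fr,cv2.COLOR_RGB2BGR))
E
python3 - <<'E'
from h import *
s=sense(); print(s)
try: print(tcp_to_grasp)
except Exception as e: print(e)
for c in("scene","side","wrist"):
    fr,P=cam(c); save(c+"0",fr); np.savez("/tmp/"+c+"0.npz",fr=fr,P=P)
    for t in("control_box","pry_tool","bezel","multimeter","mouse","screw_tray"):
        print(c,t,[(np.round(d["bbox"]).astype(int).tolist(),round(d["score"],2)) for d in spot_in(c,t)[:3]])
a=np.hstack([cv2.imread("pics/scene0.png"),cv2.imread("pics/side0.png")]); cv2.imwrite("pics/both0.png",cv2.resize(a,(800,300)))
E
```

```text
pics
{'clock': 0.0, 'joints': array([ 1.17198489e+00,  3.42751225e-01,  1.52505460e+00, -3.05526000e-05,
        1.27539993e+00, -1.45987239e-01]), 'joint_velocities': array([ 6.47531099e-05,  2.56327194e-03, -3.12975837e-05, -2.96819534e-03,
        8.14053664e-04, -1.41808426e-03]), 'tau': array([ 1.33465786e-03, -4.31230474e+01, -2.44220960e+01,  7.18296412e-02,
        5.59654017e-02, -1.43762286e-04]), 'ee_pos': array([0.1311367 , 0.50791748, 0.22601706]), 'ee_rot': array([-3.13999246e+00, -2.05751989e-04,  2.88877721e+00]), 'wrist_force': array([ 0.24875075, -0.07976327,  0.07005614]), 'moment': array([ 0.0245378 ,  0.01595781, -0.0083048 ]), 'grasp_force': 0.0, 'finger_gap': 0.09177105403497182}
0.0188
scene control_box [([219, 195, 285, 248], 0.58)]
scene pry_tool [([165, 166, 207, 176], 0.72), ([108, 178, 145, 185], 0.71), ([184, 179, 216, 203], 0.65)]
scene bezel [([340, 226, 387, 261], 0.66)]
scene multimeter [([349, 193, 387, 218], 0.87)]
scene mouse [([162, 214, 192, 233], 0.83), ([220, 198, 288, 248], 0.71)]
scene screw_tray [([282, 271, 319, 296], 0.92), ([218, 196, 286, 251], 0.64)]
side control_box [([176, 156, 217, 180], 0.72), ([245, 163, 300, 220], 0.56)]
side pry_tool [([356, 269, 424, 313], 0.89), ([270, 273, 333, 310], 0.87), ([271, 235, 323, 261], 0.82)]
side bezel [([175, 158, 216, 180], 0.82)]
side multimeter [([139, 167, 172, 192], 0.79), ([241, 162, 300, 194], 0.54)]
side mouse [([328, 210, 356, 233], 0.91), ([271, 236, 322, 260], 0.64)]
side screw_tray [([254, 150, 278, 161], 0.66), ([270, 238, 321, 260], 0.37)]
wrist control_box []
wrist pry_tool []
wrist bezel []
wrist multimeter [([150, 275, 188, 305], 0.89)]
wrist mouse []
wrist screw_tray []
```

View pics/scene0.png

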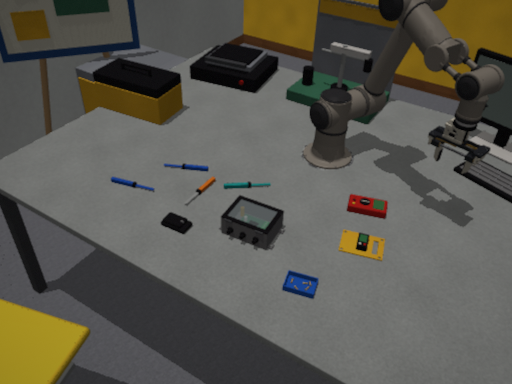

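The scene shows the orange tool at about (200,190) with its blade to the lower left, the box at (252,220) and the bezel at (362,244). The blue and teal tools are look-alikes. Next I compute coarse poses.

Run:
```python
import numpy as np,cv2
for c,boxes in(("scene",dict(tool=[180,175,220,207],bezel=[335,224,392,265],box=[215,190,290,252],mm=[345,190,390,220],mouse=[160,212,194,234],tray=[280,268,322,298])),("side",dict(tool=[260,225,335,270],bezel=[170,152,222,184],box=[235,155,305,225]))):
    d=np.load(f"/tmp/{c}0.npz"); fr,P=d["fr"],d["P"]; hsv=cv2.cvtColor(fr,cv2.COLOR_RGB2HSV)
    for n,(l,t,r,b) in boxes.items():
        h=hsv[t:b,l:r]; p=P[t:b,l:r]
        if n=="tool": m=(h[...,0]<16)&(h[...,1]>150)
        elif n=="bezel": m=(h[...,0]>18)&(h[...,0]<32)&(h[...,1]>150)
        elif n=="box": m=(p[...,2]>.068)&(p[...,2]<.09)
        else: m=p[...,2]>.012
        q=p[m]; q=q[~np.isnan(q).any(1)]
        if len(q)<5: print(c,n,len(q));continue
        rc=cv2.minAreaRect(q[:,:2].astype(np.float32)*1000)
        print(c,n,len(q),"med",np.median(q,0).round(3),"rect mm",np.round(rc[0]),np.round(rc[1]),round(rc[2],1), "zmax",np.percentile(q[:,2],98).round(3))
```

```text
scene tool 92 med [ 0.488 -0.296  0.017] rect mm [ 491. -300.] [103.  21.] 1.6 zmax 0.025
scene bezel 701 med [0.453 0.341 0.005] rect mm [445. 348.] [116. 148.] 14.9 zmax 0.021
scene box 1453 med [ 0.599 -0.011  0.079] rect mm [595. -14.] [151. 184.] 5.3 zmax 0.084
scene mm 625 med [0.264 0.294 0.034] rect mm [249. 289.] [ 88. 145.] 17.1 zmax 0.042
scene mouse 358 med [ 0.734 -0.247  0.027] rect mm [ 729. -254.] [ 61. 106.] 2.8 zmax 0.036
scene tray 229 med [0.732 0.255 0.019] rect mm [729. 254.] [ 77. 101.] 14.3 zmax 0.027
side tool 217 med [ 0.483 -0.312  0.015] rect mm [ 486. -300.] [109.  34.] 0.1 zmax 0.019
side bezel 350 med [0.434 0.322 0.002] rect mm [438. 347.] [113. 162.] 16.7 zmax 0.017
side box 1125 med [ 0.589 -0.031  0.077] rect mm [594. -20.] [142. 187.] 5.0 zmax 0.08
```

View pics/side0.png

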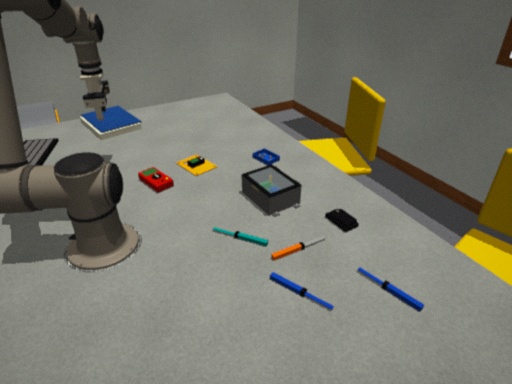

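```bash
python3 -m inch '{"gripper":[0,0,0,0,0,0,0,0],"xyz":[[-1,0,0],[-1,0,0],[-1,0,0],[-1,-1,0],[-1,-1,0],[-1,-1,0],[-1,-1,0],[-1,-1,0]],"dr":[[0,0,-1],[0,0,-1],[0,0,-0.53],[0,0,0],[0,0,0],[0,0,0],[0,0,0],[0,0,0]]}'
python3 -m inch '{"gripper":[0,0,0,0,0,0,0,0],"xyz":[[-1,-1,-0.5],[-1,-1,-0.5],[-1,-1,0],[-1,-1,0],[-1,-1,0],[-1,-1,0],[-1,-1,0],[0,0,0]],"dr":[[0,0,0],[0,0,0],[0,0,0],[0,0,0],[0,0,0],[0,0,0],[0,0,0],[0,0,0]]}'
python3 - <<'E'
from h import *
print(np.round(get_image("wrist")["hand_eye"],3))
fr,P=cam("wrist"); save("w1",fr); np.savez("/tmp/w1.npz",fr=fr,P=P)
for t in("control_box","bezel"): print(t,spot_in("wrist",t))
E
```

```text
clock: 1.72
ee_pos: [0.2912, 0.3983, 0.2268]
ee_rot: [3.141, 0.0, -3.141]
wrist_force: [-0.4, 1.4, 0.3]
finger_gap: 0.092
grasp_force: 0.0
clock: 2.38
ee_pos: [0.4335, 0.2562, 0.2466]
ee_rot: [-3.14, 0.002, 3.138]
wrist_force: [-0.2, -0.7, -1.2]
finger_gap: 0.0917
grasp_force: 0.0
[[-0.001 -0.968 -0.25   0.068]
 [ 1.    -0.    -0.001 -0.001]
 [ 0.001 -0.25   0.968 -0.158]
 [ 0.     0.     0.     1.   ]]
control_box [{'bbox': [111.2, 228.0, 132.3, 248.3], 'score': 0.88}]
bezel [{'bbox': [265.1, 123.5, 381.3, 226.6], 'score': 0.88}]
```

View pics/w1.png

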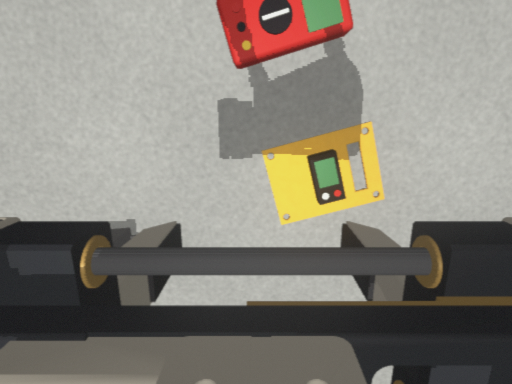

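The bezel shows at (324,173), window on the right (+y), with the multimeter above it. I take the bezel pose from this view and move on to the tool.

```bash
cat >> h.py <<'E'
def rect(q):
    rc=cv2.minAreaRect(q[:,:2].astype(np.float32)*1000); return np.round(rc[0],1),np.round(rc[1],1),round(rc[2],2)
def bezel(fr,P,z0=-.01,z1=.015):
    h=cv2.cvtColor(fr,cv2.COLOR_RGB2HSV)
    m=((h[...,0]>18)&(h[...,0]<32)&(h[...,1]>150)&(P[...,2]>z0)&(P[...,2]<z1)).astype(np.uint8)
    n,l,st,_=cv2.connectedComponentsWithStats(m); k=1+np.argmax(st[1:,4]); q=P[l==k]
    print("bezel",rect(q),"z",np.median(q[:,2]).round(4),len(q))
def tool(fr,P):
    h=cv2.cvtColor(fr,cv2.COLOR_RGB2HSV)
    m=((h[...,0]<15)&(h[...,1]>170)&(P[...,2]>.012)&(P[...,2]<.03)).astype(np.uint8)
    n,l,st,_=cv2.connectedComponentsWithStats(m); k=1+np.argmax(st[1:,4]); q=P[l==k]
    print("tool",rect(q),"z",np.median(q[:,2]).round(4),len(q))
E
python3 - <<'E'
from h import *
d=np.load("/tmp/w1.npz"); bezel(d["fr"],d["P"])
E
python3 -m inch '{"gripper":[0,0,0,0,0,0,0,0],"xyz":[[0,-1,0],[0,-1,0],[0,-1,0],[0,-1,0],[0,-1,0],[0,-1,0],[0,-1,0],[0,-1,0]],"dr":[[0,0,0],[0,0,0],[0,0,0],[0,0,0],[0,0,0],[0,0,0],[0,0,0],[0,0,0]]}'
python3 -m inch '{"gripper":[0,0,0,0,0,0,0,0],"xyz":[[-1,-1,0],[-1,-1,0],[-1,-1,0],[-1,-1,0],[0,-1,0],[0,-1,0],[0,-1,0],[0,-1,0]],"dr":[[0,0,0],[0,0,0],[0,0,0],[0,0,0],[0,0,0],[0,0,0],[0,0,0],[0,0,0]]}'
python3 -m inch '{"gripper":[0,0,0,0,0,0,0,0],"xyz":[[0,-1,0],[0,-1,0],[0,-1,0],[0,-1,0],[0,-1,0],[0,-1,0],[0,-1,0],[0,-1,0]],"dr":[[0,0,0],[0,0,0],[0,0,0],[0,0,0],[0,0,0],[0,0,0],[0,0,0],[0,0,0]]}'
python3 -m inch '{"gripper":[0,0,0,0],"xyz":[[0,-1,0],[0,-1,0],[0,-1,0],[0,0,0]],"dr":[[0,0,0],[0,0,0],[0,0,0],[0,0,0]]}'
python3 - <<'E'
from h import *
fr,P=cam("wrist"); save("w2",fr); np.savez("/tmp/w2.npz",fr=fr,P=P)
tool(fr,P)
for t in("pry_tool","blade_tip"): print(t,spot_in("wrist",t))
E
```

```text
bezel (array([440.2, 344.1]), array([109.3, 148.4]), 14.83) z 0.004 6012
clock: 3.25
ee_pos: [0.4298, 0.0996, 0.2469]
ee_rot: [3.141, 0.0, -3.139]
wrist_force: [0.8, -0.3, -0.4]
finger_gap: 0.092
grasp_force: 0.0
clock: 3.92
ee_pos: [0.5104, -0.0602, 0.2467]
ee_rot: [3.141, -0.0, -3.139]
wrist_force: [-0.1, 0.2, 0.2]
finger_gap: 0.0918
grasp_force: 0.0
clock: 4.58
ee_pos: [0.5108, -0.2201, 0.2468]
ee_rot: [3.141, 0.0, -3.139]
wrist_force: [-0.9, 0.1, -0.0]
finger_gap: 0.0919
grasp_force: 0.0
clock: 4.92
ee_pos: [0.5108, -0.2825, 0.2464]
ee_rot: [-3.141, -0.0, 3.141]
wrist_force: [-0.2, 1.3, 0.4]
finger_gap: 0.0918
grasp_force: 0.0
tool (array([ 466.9, -306.6]), array([65.9, 13.4]), 0.48) z 0.0182 528
pry_tool [{'bbox': [286.2, 20.4, 417.1, 126.0], 'score': 0.94}, {'bbox': [238.1, 110.6, 248.1, 245.9], 'score': 0.93}, {'bbox': [68.0, 72.6, 197.6, 146.3], 'score': 0.68}]
blade_tip [{'bbox': [289.8, 18.3, 419.6, 126.7], 'score': 0.84}, {'bbox': [236.0, 109.3, 253.8, 249.4], 'score': 0.61}, {'bbox': [69.6, 69.1, 200.9, 149.2], 'score': 0.56}, {'bbox': [239.2, 289.4, 310.1, 301.9], 'score': 0.4}]
```

View pics/w2.png

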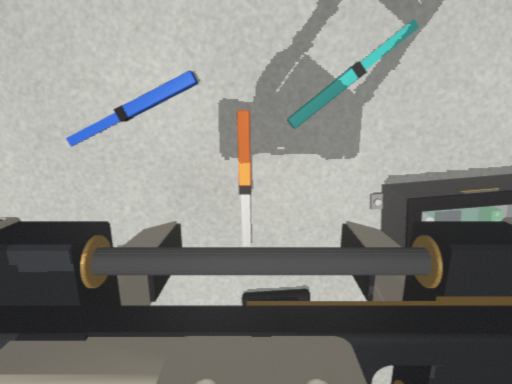

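The orange tool is clear: handle from (243,110) to the black collar at (245,190), blade running down to about (247,245). I fit its axis from depth.

Run:
```python
import numpy as np
from h import rect
d=np.load("/tmp/w2.npz"); P=d["P"]
s=P[95:255,225:265].reshape(-1,3); s=s[~np.isnan(s).any(1)]
q=s[(s[:,2]>.015)&(s[:,2]<.03)]; print(rect(q),len(q),q[:,0].min(),q[:,0].max())
q=s[(s[:,2]>.007)&(s[:,2]<.0145)]; print(rect(q),len(q),q[:,0].min(),q[:,0].max(),np.median(q[:,1]))
# box upper front wall edge
s=P[150:250,370:512].reshape(-1,3); q=s[(s[:,2]>.07)&(s[:,2]<.085)]
ys=np.arange(q[:,1].min(),q[:,1].max(),.008)
e=np.array([[q[(q[:,1]>=y)&(q[:,1]<y+.008),0].min(),y+.004] for y in ys]); print(e.round(4).tolist())
print("box right", q[:,1].min(), np.polyfit(e[:,1],e[:,0],1))
```

```text
(array([ 487.7, -307. ]), array([109.9,  16.3]), 0.29) 1033 0.43275562969824316 0.5426031992631788
(array([ 533.7, -305. ]), array([ 12.4, 177.4]), 88.44) 459 0.4451014091839578 0.6224768851908083 -0.30606312026957044
[[0.5318, -0.1118], [0.5313, -0.1038], [0.5306, -0.0958], [0.53, -0.0878], [0.5293, -0.0798], [0.5284, -0.0718], [0.5278, -0.0638], [0.527, -0.0558], [0.5267, -0.0478], [0.5257, -0.0398], [0.5251, -0.0318], [0.5245, -0.0238], [0.5237, -0.0158], [0.5233, -0.0078], [0.5223, 0.0002], [0.5227, 0.0082]]
box right -0.11578647072144904 [-0.08237736  0.52262631]
```

```bash
python3 -m inch '{"gripper":[0,0,0,0,0,0,0,0],"xyz":[[-0.85,-0.6,1],[0,-0.6,1],[0,0,1],[0,0,1],[0,0,1],[0,0,1],[0,0,1],[0,0,1]],"dr":[[0,0,-0.1],[0,0,0],[0,0,0],[0,0,0],[0,0,0],[0,0,0],[0,0,0],[0,0,0]]}'
python3 -m inch '{"gripper":[0,0,0,0,0,0],"xyz":[[0,0,1],[0,0,1],[0,0,0.8],[0,0,0.5],[0,0,0.5],[0,0,0]],"dr":[[0,0,0],[0,0,0],[0,0,0],[0,0,0],[0,0,0],[0,0,0]]}'
```

```text
clock: 5.73
ee_pos: [0.5282, -0.3028, 0.0862]
ee_rot: [3.141, 0.0, -3.129]
wrist_force: [-0.8, 0.1, -0.0]
finger_gap: 0.0918
grasp_force: 0.0
clock: 6.23
ee_pos: [0.5272, -0.3033, 0.0092]
ee_rot: [3.14, -0.002, -3.13]
wrist_force: [0.0, 0.6, 0.0]
finger_gap: 0.0921
grasp_force: 0.0
```

```bash
python3 -m inch '{"gripper":[0,0,1,1,1,1,1,1],"xyz":[[0,-0.17,0.15],[0,0,0.15],[0,0,0],[0,0,0],[0,0,0],[0,0,0],[0,0,0],[0,0,0]],"dr":[[0,0,0],[0,0,0],[0,0,0],[0,0,0],[0,0,0],[0,0,0],[0,0,0],[0,0,0]]}'
python3 -m inch '{"gripper":[1,1,1,1,1,1,1],"xyz":[[0,0,0],[0,0,0],[0,0,-0.5],[0,0,-1],[0,0,-1],[0,0,-1],[0,0,-1]],"dr":[[0,0,0],[0,0,0],[0,0,0],[0,0,0],[0,0,0],[0,0,0],[0,0,0]]}'
```

```text
clock: 6.9
ee_pos: [0.5278, -0.3081, 0.0049]
ee_rot: [-3.142, 0.0, -3.131]
wrist_force: [0.6, 0.5, -0.8]
finger_gap: 0.0563
grasp_force: 0.0
clock: 7.48
ee_pos: [0.5277, -0.3081, 0.0964]
ee_rot: [-3.141, 0.0, -3.131]
wrist_force: [0.4, 0.3, -0.3]
finger_gap: 0.0096
grasp_force: 0.0
```

I lifted before the slow fingers had closed, so the tool is untouched. I reopen, go down and wait for the grip.

```bash
python3 -m inch '{"gripper":[0.4,0.4,0.4,0.4,0.4,0.4,0.4,0.4],"xyz":[[0,0,0],[0,0,0],[0,0,0],[0,0,0],[0,0,0],[0,0,1],[0,0,1],[0,0,1]],"dr":[[0,0,0],[0,0,0],[0,0,0],[0,0,0],[0,0,0],[0,0,0],[0,0,0],[0,0,0]]}'
python3 -m inch '{"gripper":[0.4,0.4,0.4,1,1,1,1,1],"xyz":[[0,0,0.8],[0,0,0.5],[0,0,0.25],[0,0,0],[0,0,0],[0,0,0],[0,0,0],[0,0,0]],"dr":[[0,0,0],[0,0,0],[0,0,0],[0,0,0],[0,0,0],[0,0,0],[0,0,0],[0,0,0]]}'
python3 -m inch '{"gripper":[1,1,1,1],"xyz":[[0,0,0],[0,0,0],[0,0,0],[0,0,0]],"dr":[[0,0,0],[0,0,0],[0,0,0],[0,0,0]]}'
```

```text
clock: 8.15
ee_pos: [0.5275, -0.3079, 0.0335]
ee_rot: [3.141, -0.0, -3.131]
wrist_force: [-0.3, 0.3, -0.3]
finger_gap: 0.0542
grasp_force: 0.0
clock: 8.82
ee_pos: [0.5281, -0.3084, 0.0046]
ee_rot: [-3.141, 0.001, -3.131]
wrist_force: [0.7, -1.0, -0.0]
finger_gap: 0.0262
grasp_force: 0.0
clock: 9.15
ee_pos: [0.5279, -0.3081, 0.0042]
ee_rot: [-3.141, 0.001, -3.131]
wrist_force: [-0.6, 0.4, 4.5]
finger_gap: 0.0159
grasp_force: 29.9
```

```bash
python3 -m inch '{"gripper":[1,1,1,1,1,1,1,1],"xyz":[[0,0,-0.5],[0,0,-1],[0,0,-1],[0,0,-1],[0,0,-1],[0,0,-1],[0,0,-0.5],[0,0,0]],"dr":[[0,0,0],[0,0,0],[0,0,0],[0,0,-0.35],[0,0,-0.35],[0,0,0],[0,0,0],[0,0,0]]}'
python3 -m inch '{"gripper":[1,1,1,1,1,1,1,1],"xyz":[[1,1,0],[1,1,0],[1,1,0],[1,1,0],[1,1,0],[0.8,1,0],[0,1,0],[0,1,0]],"dr":[[0,0,0],[0,0,0],[0,0,0],[0,0,0],[0,0,0],[0,0,0],[0,0,0],[0,0,0]]}'
python3 -m inch '{"gripper":[1,1,1,1,1,1,1,1],"xyz":[[0,1,0],[0,1,0],[0,1,0],[0,1,0],[0,1,0],[0,1,0],[0,0,0],[0,0,0]],"dr":[[0,0,0],[0,0,0],[0,0,0],[0,0,0],[0,0,0],[0,0,0],[0,0,0],[0,0,0]]}'
python3 - <<'E'
from h import *
print(sense()["ee_pos"],sense()["ee_rot"])
for c in("side","scene"):
    fr,P=cam(c); save(c+"3",fr); np.savez(f"/tmp/{c}3.npz",fr=fr,P=P)
    print([(np.round(x["bbox"]),x["score"]) for x in spot_in(c,"pry_tool")], [(np.round(x["bbox"]),x["score"]) for x in spot_in(c,"blade_tip")])
a=cv2.imread("pics/side3.png")[120:270,180:380]; b=cv2.imread("pics/scene3.png")[130:280,160:360]
cv2.imwrite("pics/c3.png",cv2.resize(np.vstack([a,b]),None,fx=2,fy=2,interpolation=cv2.INTER_CUBIC))
E
```

```text
clock: 9.82
ee_pos: [0.5288, -0.309, 0.1265]
ee_rot: [-3.138, 0.004, -3.062]
wrist_force: [-0.0, -0.3, -0.6]
finger_gap: 0.0156
grasp_force: 29.9
clock: 10.48
ee_pos: [0.3976, -0.1567, 0.1228]
ee_rot: [3.14, -0.002, -3.063]
wrist_force: [0.6, -0.8, -0.3]
finger_gap: 0.0156
grasp_force: 29.9
clock: 11.15
ee_pos: [0.389, -0.0376, 0.123]
ee_rot: [3.141, -0.001, -3.059]
wrist_force: [0.4, -0.4, 0.2]
finger_gap: 0.0153
grasp_force: 29.9
[ 0.38902978 -0.03759664  0.12304201] [ 3.14113295e+00 -1.38250224e-03 -3.05931781e+00]
[(array([357., 271., 425., 310.]), 0.74), (array([218., 228., 266., 248.]), 0.71), (array([273., 270., 329., 308.]), 0.6), (array([193., 183., 214., 196.]), 0.54), (array([243., 165., 297., 198.]), 0.32)] [(array([216., 228., 266., 247.]), 0.86), (array([269., 274., 333., 309.]), 0.83), (array([356., 267., 425., 310.]), 0.62), (array([191., 177., 236., 194.]), 0.59), (array([180., 159., 207., 178.]), 0.18)]
[(array([225., 184., 255., 187.]), 0.74), (array([164., 161., 208., 170.]), 0.59), (array([223., 196., 284., 248.]), 0.55), (array([109., 176., 141., 183.]), 0.54)] [(array([114., 178., 138., 186.]), 0.75), (array([219., 192., 286., 248.]), 0.61), (array([267., 171., 282., 188.]), 0.54), (array([220., 181., 263., 188.]), 0.49)]
```

View pics/c3.png

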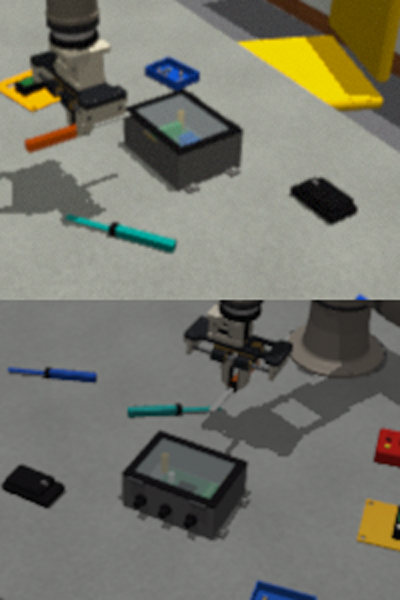

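The tool is held level, pointing at the box front, with its blade visible in both views. I check the blade height and heading from depth.

Run:
```python
import numpy as np
for c in("side","scene"):
    d=np.load(f"/tmp/{c}3.npz"); P=d["P"]; 
    m=(P[...,0]>.42)&(P[...,0]<.51)&(abs(P[...,1]+.03)<.05)&(P[...,2]>.095)&(P[...,2]<.16)
    q=P[m]; q=q[np.argsort(q[:,0])]; print(c,len(q)); print(q[::max(1,len(q)//12)].round(4).tolist())
    m=(P[...,0]>.25)&(P[...,0]<.37)&(abs(P[...,1]+.04)<.05)&(P[...,2]>.1)&(P[...,2]<.16)&(d["fr"][...,0]>100)&(d["fr"][...,2]<60)
    q=P[m]; q=q[np.argsort(q[:,0])]; print("handle",len(q),q[::max(1,len(q)//8)].round(4).tolist())
```

```text
side 29
[[0.4215, -0.0415, 0.1279], [0.4271, -0.0373, 0.1278], [0.4301, -0.0387, 0.1277], [0.4358, -0.0421, 0.1279], [0.4417, -0.0374, 0.1275], [0.4443, -0.0398, 0.128], [0.4506, -0.042, 0.1273], [0.4535, -0.0361, 0.1272], [0.46, -0.0379, 0.1263], [0.4638, -0.0376, 0.125], [0.4695, -0.0337, 0.1252], [0.4725, -0.0354, 0.1292], [0.4768, -0.0341, 0.1272], [0.479, -0.0299, 0.1283], [0.4828, -0.0298, 0.1272]]
handle 140 [[0.2933, -0.0504, 0.1339], [0.3017, -0.0463, 0.1365], [0.3101, -0.0415, 0.1349], [0.3195, -0.0519, 0.1341], [0.33, -0.0511, 0.1342], [0.3392, -0.0456, 0.1358], [0.3491, -0.0383, 0.1363], [0.3585, -0.0404, 0.1346], [0.3694, -0.047, 0.1312]]
scene 37
[[0.4206, -0.0271, 0.131], [0.4285, -0.0354, 0.1324], [0.4327, -0.0368, 0.125], [0.437, -0.03, 0.126], [0.4461, -0.0293, 0.1321], [0.4512, -0.026, 0.1274], [0.4545, -0.0331, 0.1357], [0.4568, -0.0355, 0.1269], [0.4601, -0.0334, 0.1252], [0.4684, -0.033, 0.1307], [0.4728, -0.0262, 0.1319], [0.4786, -0.0228, 0.1325], [0.4806, -0.03, 0.1306]]
handle 0 []
```

```bash
python3 -m inch '{"gripper":[1,1,1,1,1,1,1,1],"xyz":[[0,0,1],[0,0,1],[0,0,0.85],[0,0,0],[-0.6,0,0],[-0.6,0,0],[-0.6,0,0],[0,0,0]],"dr":[[0,0,0],[0,0,0],[0,0,0],[0,0,0],[0,0,0],[0,0,0],[0,0,0],[0,0,0]]}'
python3 -m inch '{"gripper":[1,1,1,1,1],"xyz":[[-0.4,0,0],[-0.4,0,0],[0,0,0],[0,0,0],[0,0,0]],"dr":[[0,0,0],[0,0,0],[0,0,0],[0,0,0],[0,0,0]]}'
```

```text
clock: 12.12
ee_pos: [0.4282, -0.0361, 0.0677]
ee_rot: [-3.141, 0.003, -3.062]
wrist_force: [1.1, -0.1, -0.6]
finger_gap: 0.0161
grasp_force: 29.9
clock: 12.53
ee_pos: [0.441, -0.034, 0.0667]
ee_rot: [3.141, -0.001, -3.061]
wrist_force: [0.1, 0.2, 0.3]
finger_gap: 0.0159
grasp_force: 29.9
```

```bash
python3 -m inch '{"gripper":[1,1,1,1,1,1,1,1],"xyz":[[-0.4,0,0],[-0.4,0,0],[0,0,0],[0,0,-0.3],[0,0,-0.3],[0,0,-0.3],[0,0,-0.3],[0,0,0]],"dr":[[0,0,0],[0,0,0],[0,0,0],[0,0,0],[0,0,0],[0,0,0],[0,0,0],[0,0,0]]}'
python3 -m inch '{"gripper":[1,1,1,1,1,1,1,1],"xyz":[[0,0,-0.3],[0,0,-0.3],[0,0,-0.3],[0,0,-0.3],[0,0,-0.3],[0,0,-0.3],[0,0,-0.3],[0,0,0]],"dr":[[0,0,0],[0,0,0],[0,0,0],[0,0,0],[0,0,0],[0,0,0],[0,0,0],[0,0,0]]}'
python3 - <<'E'
from h import *
for c in("side","scene"):
    fr,P=cam(c); save(c+"4",fr); np.savez(f"/tmp/{c}4.npz",fr=fr,P=P)
a=cv2.imread("pics/side4.png")[100:250,180:380]; b=cv2.imread("pics/scene4.png")[110:260,160:360]
cv2.imwrite("pics/c4.png",cv2.resize(np.hstack([a,b]),None,fx=2,fy=2,interpolation=cv2.INTER_CUBIC))
E
```

```text
clock: 13.2
ee_pos: [0.4578, -0.033, 0.0921]
ee_rot: [-3.141, 0.002, -3.061]
wrist_force: [0.3, -0.2, -1.1]
finger_gap: 0.0155
grasp_force: 29.9
clock: 13.87
ee_pos: [0.458, -0.033, 0.134]
ee_rot: [-3.141, 0.002, -3.061]
wrist_force: [-0.3, -0.3, -0.7]
finger_gap: 0.0156
grasp_force: 29.9
```

View pics/c4.png

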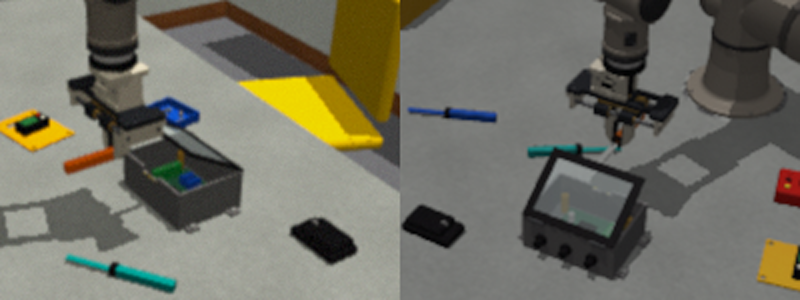

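The lid is up at about 0.5–0.6 rad, resting on the blade. I raise a bit more, then push forward.

```bash
python3 -m inch '{"gripper":[1,1,1,1,1,1,1,1],"xyz":[[0,0,-0.3],[-0.3,0,-0.3],[-0.5,0,-0.3],[-0.5,0,-0.2],[-0.5,0,0],[-0.5,0,0],[-0.5,0,0],[-0.5,0,0]],"dr":[[0,0,0],[0,0,0],[0,0,0],[0,0,0],[0,0,0],[0,0,0],[0,0,0],[0,0,0]]}'
python3 -m inch '{"gripper":[1,1,1,1,1,1,1,1],"xyz":[[-0.5,0,0],[-0.5,0,0],[-0.5,0,0],[-0.5,0,0],[-0.5,0,0],[-0.5,0,0],[-0.2,0,0],[0,0,0]],"dr":[[0,0,0],[0,0,0],[0,0,0],[0,0,0],[0,0,0],[0,0,0],[0,0,0],[0,0,0]]}'
python3 - <<'E'
from h import *
for c in("side","scene"):
    fr,P=cam(c); save(c+"5",fr); np.savez(f"/tmp/{c}5.npz",fr=fr,P=P)
a=cv2.imread("pics/side5.png")[80:230,180:380]; b=cv2.imread("pics/scene5.png")[110:260,160:360]
cv2.imwrite("pics/c5.png",cv2.resize(np.hstack([a,b]),None,fx=2,fy=2,interpolation=cv2.INTER_CUBIC))
E
```

```text
clock: 14.63
ee_pos: [0.5239, -0.0275, 0.155]
ee_rot: [3.141, -0.0, -3.061]
wrist_force: [-1.4, 0.1, -0.9]
finger_gap: 0.016
grasp_force: 29.9
clock: 15.3
ee_pos: [0.5879, -0.0224, 0.1547]
ee_rot: [3.142, 0.001, -3.061]
wrist_force: [-1.4, -0.5, -1.2]
finger_gap: 0.0157
grasp_force: 29.9
```

View pics/c5.png

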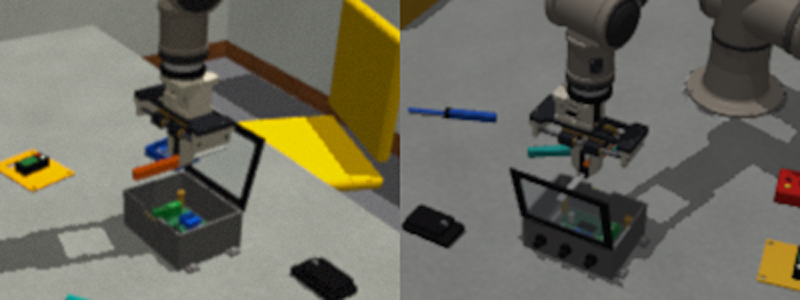

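The lid is past upright in both views, about 1.8 rad. I withdraw and return the tool to its old spot.

```bash
python3 - <<'E'
from h import *
P=np.load("/tmp/scene5.npz")["P"]
x=np.array([.9966,.082]);q=P[(P[...,2]>.11)&(P[...,2]<.215)&(P[...,0]>.64)&(P[...,0]<.76)&(abs(P[...,1])<.13)]
a=q[:,:2]@x; print(len(q),np.polyfit(q[:,2],a,1), "angle",np.pi/2+np.arctan(np.polyfit(q[:,2],a,1)[0]))
E
python3 -m inch '{"gripper":[1,1,1,1,1,1,1,1],"xyz":[[0.5,0,0],[1,0,0],[1,-0.6,0],[1,-1,0],[0.6,-1,0],[0,-1,0],[0,-1,0],[0,-1,0]],"dr":[[0,0,0],[0,0,0],[0,0,0],[0,0,0],[0,0,0],[0,0,0],[0,0,0],[0,0,0]]}'
python3 -m inch '{"gripper":[1,1,1,1,1,1,1,1],"xyz":[[0,-1,0],[0,-1,0],[0,-1,0],[0,-1,0],[0,-1,0],[0,-1,0],[0,-1,0],[0,-1,0.5]],"dr":[[0,0,0],[0,0,0],[0,0,0],[0,0,0],[0,0,0],[0,0,0],[0,0,0],[0,0,0]]}'
python3 -m inch '{"gripper":[1,1,1,1,1,1,1,1],"xyz":[[0,0,1],[0,0,1],[0,0,1],[0,0,1],[0,0,1],[0,0,0.8],[0,0,0.5],[0,0,0]],"dr":[[0,0,0],[0,0,0],[0,0,0],[0,0,0],[0,0,0],[0,0,0],[0,0,0],[0,0,0]]}'
```

```text
840 [0.26702312 0.63854626] angle 1.8317314741480093
clock: 16.07
ee_pos: [0.5137, -0.1415, 0.1553]
ee_rot: [-3.141, 0.001, -3.062]
wrist_force: [0.8, -0.6, -0.4]
finger_gap: 0.0155
grasp_force: 29.9
clock: 16.73
ee_pos: [0.5276, -0.3017, 0.1468]
ee_rot: [-3.139, 0.003, -3.062]
wrist_force: [0.4, -0.9, 0.4]
finger_gap: 0.0156
grasp_force: 29.9
clock: 17.4
ee_pos: [0.5257, -0.2992, 0.0167]
ee_rot: [3.139, -0.003, -3.061]
wrist_force: [-0.2, 0.7, -1.1]
finger_gap: 0.0159
grasp_force: 29.9
```

```bash
python3 -m inch '{"gripper":[1,1,1,0,0,0,0,0],"xyz":[[0,0,0.3],[0,0,0.25],[0,0,0],[0,0,0],[0,0,0],[0,0,0],[0,0,0],[0,0,0]],"dr":[[0,0,0],[0,0,0],[0,0,0],[0,0,0],[0,0,0],[0,0,0],[0,0,0],[0,0,0]]}'
python3 -m inch '{"gripper":[0,0,0,0,0,0,0,0],"xyz":[[0,0,0],[0,0,0],[0,0,-1],[0,0,-1],[0,0,-1],[0,0,-1],[0,0,-1],[0,0,-1]],"dr":[[0,0,0],[0,0,0],[0,0,0],[0,0,0],[0,0,0],[0,0,0],[0,0,0],[0,0,0]]}'
python3 -m inch '{"gripper":[0,0,0,0,0,0,0,0],"xyz":[[0,0,-1],[0,0,-1],[0,0,-1],[0,0,-1],[0,0,-1],[0,0,-1],[0,0,0],[0,0,0]],"dr":[[0,0,0],[0,0,0],[0,0,0],[0,0,0],[0,0,0],[0,0,0],[0,0,0],[0,0,0]]}'
python3 - <<'E'
from h import *
fr,P=cam("wrist")
m=(P[...,2]>.015)&(P[...,2]<.03)&(abs(P[...,1]+.3)<.04)&(P[...,0]>.38)&(P[...,0]<.6); print("handle",rect(P[m]),np.median(P[m][:,2]))
E
```

```text
clock: 18.07
ee_pos: [0.5272, -0.3002, 0.008]
ee_rot: [-3.141, 0.0, -3.061]
wrist_force: [0.3, -0.1, -0.5]
finger_gap: 0.0441
grasp_force: 0.0
clock: 18.73
ee_pos: [0.527, -0.3, 0.1287]
ee_rot: [3.141, 0.0, -3.061]
wrist_force: [-0.3, -0.7, -0.4]
finger_gap: 0.0912
grasp_force: 0.0
clock: 19.4
ee_pos: [0.5274, -0.3003, 0.2485]
ee_rot: [-3.14, 0.002, -3.061]
wrist_force: [-0.2, 0.7, -0.8]
finger_gap: 0.0918
grasp_force: 0.0
handle (array([ 486.2, -304.5]), array([109.1,  15.9]), 3.8) 0.01808793968377667
```

```bash
python3 -m inch '{"gripper":[0,0,0,0,0,0,0,0],"xyz":[[-0.3,1,-0.9],[-0.6,1,-0.9],[-0.6,1,-0.8],[-0.6,1,0],[-0.6,1,0],[-0.6,1,0],[-0.6,1,0],[-0.6,1,0]],"dr":[[0,0,0],[0,0,0],[0,0,0],[0,0,0],[0,0,0],[0,0,0],[0,0,0],[0,0,0]]}'
python3 -m inch '{"gripper":[0,0,0,0,0,0,0,0],"xyz":[[-0.6,1,0],[-0.3,1,0],[0,1,0],[0,1,0],[0,1,0],[0,0.6,0],[0,0,0],[0,0,0]],"dr":[[0,0,0],[0,0,0],[0,0,0],[0,0,0],[0,0,0],[0,0,0],[0,0,0],[0,0,0]]}'
python3 - <<'E'
from h import *
print(sense()["ee_pos"],sense()["ee_rot"])
fr,P=cam("wrist"); save("w6",fr); np.savez("/tmp/w6.npz",fr=fr,P=P)
for t in("control_box","pillar0","pillar1","pillar2","pillar3"): print(t,[(np.round(x["bbox"]),x["score"]) for x in spot_in("wrist",t)])
E
```

```text
clock: 20.12
ee_pos: [0.6039, -0.1322, 0.2977]
ee_rot: [3.14, -0.003, -3.061]
wrist_force: [0.7, -1.1, 0.3]
finger_gap: 0.092
grasp_force: 0.0
clock: 20.78
ee_pos: [0.6128, -0.0204, 0.2989]
ee_rot: [-3.141, -0.001, -3.06]
wrist_force: [-0.2, -0.7, 0.1]
finger_gap: 0.0913
grasp_force: 0.0
[ 0.61278436 -0.02035782  0.29888433] [-3.14142714e+00 -1.28789520e-03 -3.06043174e+00]
control_box [(array([171., 100., 357., 287.]), 0.73)]
pillar0 [(array([385., 228., 412., 245.]), 0.72), (array([ 70., 206., 139., 239.]), 0.67), (array([173., 102., 354., 288.]), 0.66)]
pillar1 [(array([385., 228., 412., 245.]), 0.72), (array([ 70., 206., 139., 239.]), 0.67), (array([173., 102., 354., 288.]), 0.66)]
pillar2 [(array([385., 228., 412., 245.]), 0.72), (array([ 70., 206., 139., 239.]), 0.67), (array([173., 102., 354., 288.]), 0.66)]
pillar3 [(array([385., 228., 412., 245.]), 0.72), (array([ 70., 206., 139., 239.]), 0.67), (array([173., 102., 354., 288.]), 0.66)]
```

View pics/w6.png

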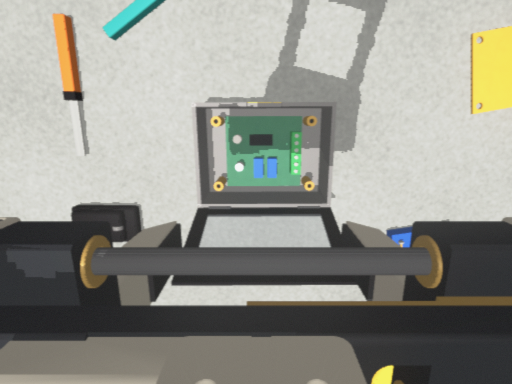

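All four pillars are visible, at about (216,121), (312,121), (219,186) and (309,186), with the terminal strip at (296,155) on the +y side. I compute the box pose from them.

Run:
```python
from h import *
d=np.load("/tmp/w6.npz"); P=d["P"]; fr=d["fr"]
nom=np.array([[-45,-65],[-45,65],[45,65],[45,-65]])/1000.
C=[]
for u,v in((216,121),(312,121),(309,186),(219,186)):
    w=P[v-12:v+13,u-12:u+13].reshape(-1,3); q=w[abs(w[:,2]-.046)<.004]
    C.append(rect(q)[0]/1000); print(len(q),rect(q),np.median(q[:,2]).round(4))
C=np.array(C); A=nom-nom.mean(0); B=C-C.mean(0)
th=np.arctan2((A[:,0]*B[:,1]-A[:,1]*B[:,0]).sum(),(A*B).sum())
R=np.array([[np.cos(th),-np.sin(th)],[np.sin(th),np.cos(th)]])
print("centre",C.mean(0),"yaw",th,"res mm",((C-C.mean(0)-nom@R.T)*1000).round(1).tolist())
m=(P[...,2]>.073)&(P[...,2]<.083)&(P[...,0]>.5)&(P[...,0]<.68)&(abs(P[...,1]+.02)<.12); m[215:]=0; print("rim",rect(P[m]))
```

```text
71 (array([553.3, -88.4]), array([13.3, 12.6]), 65.14) 0.0461
75 (array([542.3,  40.9]), array([11.9, 13.9]), 4.38) 0.0459
112 (array([637.5,  50.6]), array([25.6, 35.5]), 4.37) 0.0458
96 (array([648.6, -79.4]), array([25.2, 34.5]), 4.87) 0.0461
centre [ 0.595425 -0.019075] yaw 0.08935126129645479 res mm [[-3.1, -0.6], [-2.5, -0.8], [3.1, 0.9], [2.6, 0.4]]
rim (array([594. , -19.9]), array([138.6, 180.4]), 4.8)
```

Run:
```python
from h import *
d=np.load("/tmp/w6.npz"); P=d["P"]; fr=d["fr"]; h=cv2.cvtColor(fr,cv2.COLOR_RGB2HSV)
nom=np.array([[-45,-65],[-45,65],[45,65],[45,-65]])/1000.
C=[]
for u,v in((216,121),(312,121),(309,186),(219,186)):
    s=np.s_[v-9:v+10,u-9:u+10]
    m=((abs(P[s][...,2]-.046)<.0025)&(h[s][...,1]>90)).astype(np.uint8)
    n,l,st,_=cv2.connectedComponentsWithStats(m); q=P[s][l==1+np.argmax(st[1:,4])]
    c,_r=cv2.minEnclosingCircle(q[:,:2].astype(np.float32)*1000); C.append(np.array(c)/1000); print(len(q),np.round(c,1),round(_r,1))
C=np.array(C); A=nom; B=C-C.mean(0)
th=np.arctan2((A[:,0]*B[:,1]-A[:,1]*B[:,0]).sum(),(A*B).sum())
R=np.array([[np.cos(th),-np.sin(th)],[np.sin(th),np.cos(th)]])
print("centre",C.mean(0),"yaw",th,"res mm",((B-nom@R.T)*1000).round(1).tolist())
```

```text
63 [553.2 -88.4] 6.6
72 [542.4  40.9] 7.0
59 [632.   48.4] 6.8
64 [642.9 -80.8] 7.1
centre [ 0.59263794 -0.01998058] yaw 0.08390376685655075 res mm [[-0.0, 0.1], [0.1, -0.1], [-0.0, -0.2], [-0.0, 0.2]]
```

```bash
python3 -m inch '{"gripper":[0,0,0,0,0,0,0,0],"xyz":[[1,0.6,0],[1,1,0],[1,1,0],[1,1,0],[1,1,0],[1,1,0],[1,1,0],[0,1,0]],"dr":[[0,0,0],[0,0,0],[0,0,0],[0,0,0],[0,0,0],[0,0,0],[0,0,0],[0,0,0]]}'
python3 -m inch '{"gripper":[0,0,0,0,0,0,0,0],"xyz":[[0.12,1,0],[0,1,0],[0,1,0],[0,1,0],[0,1,0],[0,1,0],[0,1,0.6],[0,1,0.6]],"dr":[[0,0,0],[0,0,0],[0,0,0],[0,0,0],[0,0,0],[0,0,0],[0,0,0],[0,0,0]]}'
python3 -m inch '{"gripper":[0,0,0,0,0,0],"xyz":[[0,1,0.6],[0,1,0.6],[0,1,0.6],[0,0.27,0],[0,0,0],[0,0,0]],"dr":[[0,0,0],[0,0,-0.78],[0,0,-1],[0,0,0],[0,0,0],[0,0,0]]}'
python3 - <<'E'
from h import *
print(sense()["ee_pos"],sense()["ee_rot"])
fr,P=cam("wrist"); save("w7",fr); np.savez("/tmp/w7.npz",fr=fr,P=P); bezel(fr,P)
m=(P[...,2]>.018)&(P[...,2]<.032)&(np.hypot(P[...,0]-.44,P[...,1]-.344)<.05); print("housing",rect(P[m]),m.sum())
E
```

```text
clock: 21.75
ee_pos: [0.4584, 0.1202, 0.3004]
ee_rot: [-3.142, -0.0, -3.062]
wrist_force: [0.8, 0.3, 0.2]
finger_gap: 0.0917
grasp_force: 0.0
clock: 22.42
ee_pos: [0.4465, 0.28, 0.2761]
ee_rot: [3.141, 0.002, -3.062]
wrist_force: [0.1, 0.1, -0.6]
finger_gap: 0.0915
grasp_force: 0.0
clock: 22.92
ee_pos: [0.4386, 0.3437, 0.2403]
ee_rot: [-3.141, 0.001, -2.885]
wrist_force: [0.6, -0.5, -0.0]
finger_gap: 0.0915
grasp_force: 0.0
[0.43864727 0.34366535 0.24029332] [-3.14133528e+00  7.57434548e-04 -2.88530342e+00]
bezel (array([440.6, 343.8]), array([107.9, 148.2]), 14.76) z 0.0041 6270
housing (array([439.9, 343. ]), array([65.1, 35.8]), 14.35) 1420
```

View pics/w7.png

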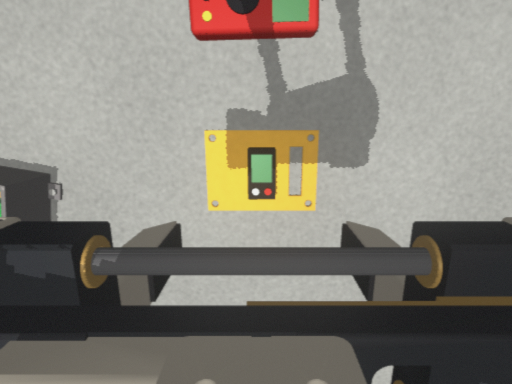

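The bezel is centred and square at (262,172), with the window on the right. I descend and grasp.

```bash
python3 -m inch '{"gripper":[0,0,0,0,0,0,0,0],"xyz":[[-0.1,0,1],[0,0,1],[0,0,1],[0,0,1],[0,0,1],[0,0,1],[0,0,1],[0,0,1]],"dr":[[0,0,0],[0,0,0],[0,0,0],[0,0,0],[0,0,0],[0,0,0],[0,0,0],[0,0,0]]}'
python3 -m inch '{"gripper":[0,0,0,0,0,0,0],"xyz":[[0,0,1],[0,0,1],[0,0,0.7],[0,0,0.4],[0,0,0.3],[0,0,0.1],[0,0,0]],"dr":[[0,0,0],[0,0,0],[0,0,0],[0,0,0],[0,0,0],[0,0,0],[0,0,0]]}'
```

```text
clock: 23.63
ee_pos: [0.4413, 0.3437, 0.08]
ee_rot: [3.141, 0.002, -2.886]
wrist_force: [-0.1, -0.3, 0.3]
finger_gap: 0.0919
grasp_force: 0.0
clock: 24.22
ee_pos: [0.4407, 0.3445, 0.0102]
ee_rot: [3.141, 0.001, -2.884]
wrist_force: [0.6, -0.3, 0.6]
finger_gap: 0.0915
grasp_force: 0.0
```

Go down a further 3 mm, then close and wait for the grip.

```bash
python3 -m inch '{"gripper":[0,1,1,1,1,1,1,1],"xyz":[[0,0,0.15],[0,0,0],[0,0,0],[0,0,0],[0,0,0],[0,0,0],[0,0,0],[0,0,0]],"dr":[[0,0,0],[0,0,0],[0,0,0],[0,0,0],[0,0,0],[0,0,0],[0,0,0],[0,0,0]]}'
python3 -m inch '{"gripper":[1,1,1,1,1,1],"xyz":[[0,0,0],[0,0,0],[0,0,0],[0,0,0],[0,0,0],[0,0,0]],"dr":[[0,0,0],[0,0,0],[0,0,0],[0,0,0],[0,0,0],[0,0,0]]}'
```

```text
clock: 24.88
ee_pos: [0.4402, 0.3446, 0.0068]
ee_rot: [3.142, 0.0, -2.883]
wrist_force: [-0.4, 0.4, -0.2]
finger_gap: 0.0499
grasp_force: 0.0
clock: 25.38
ee_pos: [0.4402, 0.3446, 0.0067]
ee_rot: [3.142, -0.0, -2.883]
wrist_force: [-0.7, -0.6, 0.0]
finger_gap: 0.0359
grasp_force: 30.0
```

```bash
python3 -m inch '{"gripper":[1,1,1,1,1,1,1,1],"xyz":[[0,0,-0.3],[0,0,-0.8],[0,0,-1],[0,0,-1],[0,0,-1],[0,0,-1],[0,0,-1],[0,0,-0.9]],"dr":[[0,0,0],[0,0,0],[0,0,0],[0,0,0.5],[0,0,0.75],[0,0,0.5],[0,0,0],[0,0,0]]}'
python3 -m inch '{"gripper":[1,1],"xyz":[[0,0,0],[0,0,0]],"dr":[[0,0,0],[0,0,0]]}'
python3 - <<'E'
from h import *
s=sense(); print(s["ee_pos"],s["ee_rot"])
fr,P=cam("wrist"); save("w8",fr); np.savez("/tmp/w8.npz",fr=fr,P=P)
T=(P-np.array(s["ee_pos"]))@Ro.from_euler('xyz',s["ee_rot"]).as_matrix()  # tool coords
np.save("/tmp/T8.npy",T); h=cv2.cvtColor(fr,cv2.COLOR_RGB2HSV)
m=(h[...,0]>18)&(h[...,0]<32)&(h[...,1]>120)&(abs(T[...,2])<.02)&(np.abs(T[...,1])<.1); q=T[m]
print(len(q),"tool min/max",np.percentile(q,.5,0),np.percentile(q,99.5,0))
# plane
A=np.c_[q[:,:2],np.ones(len(q))]; print("plane z=ax+by+c",np.linalg.lstsq(A,q[:,2],rcond=None)[0])
# front edge: max x per y bin ; side edges
f=[[y,q[abs(q[:,1]-y)<.003,0].max()] for y in np.arange(-.06,.061,.01)]; print(np.round(f,4).tolist(),"slope",np.polyfit(*np.array(f).T,1))
g=[[x,q[abs(q[:,0]-x)<.003,1].min(),q[abs(q[:,0]-x)<.003,1].max()] for x in np.arange(.01,.051,.008)]; print(np.round(g,4).tolist())
E
```

```text
clock: 26.05
ee_pos: [0.4399, 0.3445, 0.1481]
ee_rot: [3.142, 0.0, -3.059]
wrist_force: [1.3, 0.0, -2.8]
finger_gap: 0.0357
grasp_force: 30.0
clock: 26.22
ee_pos: [0.4404, 0.3447, 0.1472]
ee_rot: [3.141, 0.001, -3.058]
wrist_force: [-0.7, 0.3, -3.7]
finger_gap: 0.0358
grasp_force: 30.0
[0.44035624 0.34469486 0.14719711] [ 3.14086803e+00  1.42595466e-03 -3.05837341e+00]
17103 tool min/max [-0.03797906 -0.07490138 -0.01820493] [0.05428138 0.07324874 0.00428577]
plane z=ax+by+c [0.01635776 0.00129612 0.00186699]
[[-0.06, 0.0544], [-0.05, 0.0544], [-0.04, 0.0544], [-0.03, 0.0543], [-0.02, 0.0544], [-0.01, 0.0543], [0.0, 0.0543], [0.01, 0.0543], [0.02, 0.0544], [0.03, 0.0543], [0.04, 0.0543], [0.05, 0.0543], [0.06, 0.0543]] slope [-0.00054817  0.05433775]
[[0.01, -0.0752, 0.0741], [0.018, -0.0757, 0.0741], [0.026, -0.0756, 0.0741], [0.034, -0.0757, 0.0739], [0.042, -0.0757, 0.0743], [0.05, -0.0765, 0.0743]]
```

View pics/w8.png

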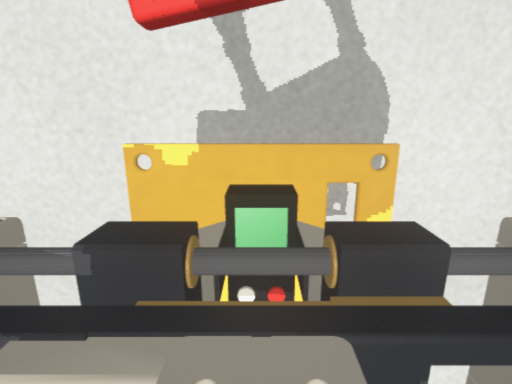

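The bezel is square in the grip, its front edge at row 144 and both front holes visible at (144,161) and (378,161). Its offset from the TCP is under 1 mm, so I move over the box.

```bash
python3 -m inch '{"gripper":[1,1,1,1,1,1,1,1],"xyz":[[0,-0.6,0],[-0.2,-1,0],[-0.2,-1,0],[-0.2,-1,0],[-0.4,-1,0],[-0.4,-1,0],[-0.4,-1,0],[-0.4,-1,0]],"dr":[[0,0,0],[0,0,0],[0,0,0],[0,0,0],[0,0,0],[0,0,0],[0,0,0],[0,0,0]]}'
python3 -m inch '{"gripper":[1,1,1,1,1,1,1,1],"xyz":[[-0.5,-1,0],[-0.5,-1,0],[-0.5,-1,0],[-0.5,-1,0],[-0.5,-1,0],[-0.5,-1,0],[-0.5,-1,0],[-0.32,-1,0]],"dr":[[0,0,0],[0,0,0],[0,0,0],[0,0,0],[0,0,0],[0,0,0],[0,0,0],[0,0,0]]}'
python3 -m inch '{"gripper":[1,1,1,1,1,1,1],"xyz":[[0,-1,0],[0,-1,0],[0,-0.7,0],[0,-0.47,0],[0,0,0],[0,0,0],[0,0,0]],"dr":[[0,0,0],[0,0,0],[0,0,0],[0,0,0],[0,0,0],[0,0,0],[0,0,0]]}'
python3 - <<'E'
from h import *
s=sense(); print(s["ee_pos"],s["ee_rot"])
fr,P=cam("wrist"); save("w9",fr); np.savez("/tmp/w9.npz",fr=fr,P=P)
yaw=s["ee_rot"][2]+np.pi; x=np.array([np.cos(yaw),np.sin(yaw)]);y=np.array([-x[1],x[0]])
d=np.array([.5918,-.0193])-s["ee_pos"][:2]; print("units tool x,y",-d@x/.02,d@y/.02,"yaw err",.0839-yaw)
m=(P[...,2]>.07)&(P[...,2]<.083)&(P[...,0]>.49)&(P[...,0]<.58)&(abs(P[...,1]+.02)<.12); q=P[m]
X=np.array([.9965,.0838]);Y=np.array([-.0838,.9965])
a=(q[:,:2]-[.5926,-.02]); print("box front",(a@X).min(),"left/right",(a@Y).min(),(a@Y).max())
E
```

```text
clock: 26.93
ee_pos: [0.496, 0.1948, 0.1451]
ee_rot: [-3.141, -0.003, -3.059]
wrist_force: [0.2, -0.2, -2.2]
finger_gap: 0.0358
grasp_force: 30.0
clock: 27.6
ee_pos: [0.5858, 0.0419, 0.1449]
ee_rot: [3.141, -0.003, -3.059]
wrist_force: [-0.3, 0.0, -2.1]
finger_gap: 0.0358
grasp_force: 30.0
clock: 28.18
ee_pos: [0.5911, -0.0186, 0.1465]
ee_rot: [3.141, -0.0, -3.058]
wrist_force: [0.7, 0.6, -3.0]
finger_gap: 0.0359
grasp_force: 30.0
[ 0.59109666 -0.01863904  0.14647157] [ 3.14094060e+00 -4.73791257e-04 -3.05784720e+00]
units tool x,y -0.03227921533329451 -0.03587376015223947 yaw err 0.0001545464895797155
box front -0.06724672901317072 left/right -0.09022022101338438 0.0904857029648552
```

```bash
python3 -m inch '{"gripper":[1,1,1,1,1,1,1,1],"xyz":[[-0.02,-0.03,0.7],[0,0,0.7],[0,0,0.6],[0,0,0.5],[0,0,0.4],[0,0,0.3],[0,0,0.2],[0,0,0]],"dr":[[0,0,0],[0,0,0],[0,0,0],[0,0,0],[0,0,0],[0,0,0],[0,0,0],[0,0,0]]}'
python3 -m inch '{"gripper":[1,1,1,1,1,1],"xyz":[[0,0,0.3],[0,0,0.25],[0,0,0.2],[0,0,0],[0,0,0],[0,0,0]],"dr":[[0,0,0],[0,0,0],[0,0,0],[0,0,0],[0,0,0],[0,0,0]]}'
python3 - <<'E'
from h import *
s=sense(); print(s["ee_pos"],s["ee_rot"],s["wrist_force"])
fr,P=cam("wrist"); save("w10",fr); h=cv2.cvtColor(fr,cv2.COLOR_RGB2HSV)
q=P[(h[...,0]>18)&(h[...,0]<32)&(h[...,1]>120)&(P[...,2]<.072)&(P[...,2]>.05)&(P[...,0]<.575)]
X=np.array([.9965,.0838]);Y=np.array([-.0838,.9965]); a=q[:,:2]-[.5926,-.02]
u,v=a@X,a@Y; k=(u>-.05)&(u<-.03)
print("bezel front in box (want -.055)",np.percentile(u,.3),"sides",np.percentile(v[k],.3),np.percentile(v[k],99.7),"plane",np.linalg.lstsq(np.c_[u,v,u*0+1],q[:,2],rcond=None)[0],"top z",np.median(q[:,2]))
f,S=cam("scene"); b=cv2.resize(cv2.cvtColor(f,cv2.COLOR_RGB2BGR)[130:270,170:340],(512,384),interpolation=cv2.INTER_CUBIC)
p=S[(S[...,2]>.12)&(S[...,2]<.205)&(S[...,0]>.655)&(S[...,0]<.76)&(abs(S[...,1])<.13)]; print("lid",np.pi/2+np.arctan(np.polyfit(p[:,2],p[:,:2]@X,1)[0]))
cv2.imwrite("pics/f.png",cv2.resize(np.hstack([cv2.imread("pics/w10.png"),b]),(800,300)))
E
```

```text
clock: 28.9
ee_pos: [0.5915, -0.0198, 0.078]
ee_rot: [3.141, -0.001, -3.058]
wrist_force: [-0.0, -0.1, -2.6]
finger_gap: 0.0359
grasp_force: 30.0
clock: 29.4
ee_pos: [0.592, -0.0201, 0.0639]
ee_rot: [3.142, 0.0, -3.058]
wrist_force: [0.9, 0.1, -2.2]
finger_gap: 0.0358
grasp_force: 30.0
[ 0.59200091 -0.02008552  0.06388759] [ 3.14158514e+00  4.06809890e-04 -3.05842881e+00] [ 0.8629044   0.06804126 -2.16685356]
bezel front in box (want -.055) -0.0679152107024045 sides -0.07566885315356141 0.07349337510437397 plane [-0.00566625 -0.00107223  0.06111645] top z 0.06130730039529744
lid 1.8318268147642998
```

View pics/f.png

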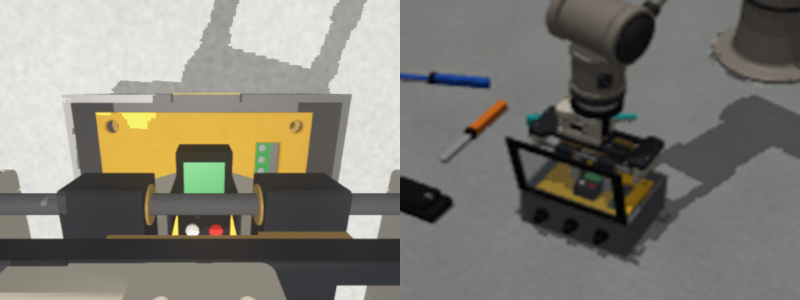

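The plate is level in the box, window over the terminal strip, holes over the pillars and lid open. I nudge it 1 mm in y and hand in.

```bash
python3 -m inch '{"gripper":[1,1,1,1,1],"xyz":[[0,0.05,0],[0,0,0],[0,0,0],[0,0,0],[0,0,0]],"dr":[[0,0,0],[0,0,0],[0,0,0],[0,0,0],[0,0,0]]}' && python3 -c "from cell import *; print(job_done())"
```

```text
clock: 29.92
ee_pos: [0.5918, -0.019, 0.0637]
ee_rot: [3.142, 0.0, -3.058]
wrist_force: [-0.0, 0.8, -2.2]
finger_gap: 0.036
grasp_force: 30.0
the job is handed in; nothing more can be done
None
```

I handed the job in at 29.9 s, with no verdict returned: the lid was levered open to about 1.83 rad with the blade, the pry tool lies flat and released on the bench clear of the box, and the bezel is held level about 11 mm above the four pillars, within about 1 mm sideways by my measurements.

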